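# Stack a turned parts tray over a model piece

## Robot

A 6-joint arm with a two-finger parallel gripper is mounted at the origin on the work surface. World frame = base frame: x ahead of the robot, y to its left, z up, the work surface at z = 0. Lengths are in m, angles in degrees, forces in N, time in s.
With the tool pointing down it reaches from about 0.4 to 0.825 m from the base axis. Payload 7 kg.
Tool frame: the origin (TCP) lies on the centre line of the jaws, within the pads' length; the fingertips stand r.tip_reach ahead of it and the grasp point (between the pads) is the TCP (r.tip_reach is the distance from the TCP to the fingertips, in m); z points along the fingers, y is the line along which they close (so a half turn about z gives the same grasp; the last joint's range is limited). The gripper opens to 88 mm and grips with 3 to 60 N. Pads are 19 mm wide; open, the fingers measure 130 mm over their backs; the gripper's body (78 mm by 193 mm) begins 47 mm behind the grasp point.
Start: joints at [-51.217, 20.546, 0.682, 0, -70.136, -16.507], TCP at [0.256, -0.625, 0.223] pointing down, gripper open.
Joint ranges: [-176.03, 176.03], [-82.01, 121.73], [-58.28, 71.71], [-173.87, 95.51], [-174.79, -0.11], [-173.66, 173.66]. Speed limits (degrees/s): [136.94, 136.94, 172.46, 180, 180, 180].

## Interface

Orientations are given as [roll, pitch, yaw] about the fixed x, y, z axes, in that order (R = Rz(yaw) Ry(pitch) Rx(roll)).
In Python, from plant import sensors, cams, r gives the robot as it stands.
- The arm moves only by the tool drive_tool, never from a script. Its argument "rows" is a list of rows, each an object of numbers: "fingers": the gripper's target within -1 to 1 (fully open at 1, half-way at 0, shut at -1); "x", "y", "z": the shift along the tool's x, y, z in m; "spin": the turn about the tool's z in rad. A call has 1 to 10 rows; each row is the pose to reach, as a shift and turn from the pose commanded when the call began, along the tool's axes at that moment; what a row does not reach only later rows make up. A row lasts 1/8 s, in which the tool goes at most 62.5 mm and 10.7 degrees, less where a joint would pass 70% of its speed; a pose out of reach is approached as far as the arm can. A call with a gripper value outside its range is refused whole. The fingers move at their own pace and stop on an object; "newtons" is the grip in N (left out, the last holds). Time passes only in rows, so rows that repeat a pose let the fingers close. It gives the time, the measured TCP pose, the force, the opening and the grip force at its end, in the units of the state.
- sensors.get_state(): the state, without advancing time (a new reading comes with each control period).
- cams.capture(name): name is "scene" or "top"; returns a dict with "pixels" (400x640x3 uint8, red, green, blue), "intrinsics" (3x3 intrinsics, pixels), "eye" and "orientation" of the camera in the world. Camera axes: x right, y up, looking along -z (the intrinsics and any distortion apply to the point x, -y, -z); pixel columns grow to the right and rows downward; lengths in m; the calibration is good to about 2 mm. A picture is of the moment at which its call begins. There is no depth.
- r.close_job(): hands the job in; it is judged then, once.
The state is a dict: "time_s": time; "joints": joint angles; "qd": joint speeds; "joint_torque": joint torques, N m; "tcp_pos": TCP position; "eef_rot": TCP orientation; "contact_force": force on the tool from outside, world axes, zero at the start; "moment": the same for the moment, N m; "gripper_width": finger opening in m; "gripper_force": force on a finger pad.
Only numpy, scipy, OpenCV 4.12 (cv2) and the standard library are available. Lean on these libraries where they do the work, as an engineer would, in place of code of your own. Each camera call takes 0.05 s, during which the arm holds its last target. There are 200 camera calls.

## Task

The two empty parts trays are nested: lift the upper one out, stand the grey model piece upright and lengthwise in the middle of the lower tray, then set the upper tray squarely back on the lower one, turned half a turn from the way it was nested, so that it rests on the ledges above the model instead of nesting. Leave the lower tray standing where it is, never let the upper tray knock or press on the model piece, and do not shift the bottle, the tape or the weight. Let go of everything at the end.

Things in the scene. Friction and masses are not known exactly. Their poses are not given: they have to be found in the camera images.
- lower: lower of two alike grey stack-nest trays, loose, 0.22 kg, 180 long (x) x 66 wide (y) x 66 high, open top. Origin: centre of underside; +x towards the end with a white card in a black holder, z up. Top half (33 to 66 up) is a vertical skirt 180 x 66, walls 3 thick, to grip across the 66; lower half narrower, 139 x 54 at the bottom; floor 3 thick, clear floor 134 x 47
- upper: upper tray, same shape and frame as the lower, 0.15 to 0.31 kg. Starts nested in the lower, same way round, origin 33 mm above the lower's, about 1 mm play; lifts straight out. Set in turned half a turn (card end over the lower's plain end) its feet land on the ledges: origin 58 mm above the lower's, about 3 mm play all round inside the rim
- lower_ledge (a point): top of one ledge of the lower tray, at x = 79, y = 8, z = 58 mm in the tray's frame. Each tray has four ledges inside the skirt's end walls, tops 58 up, from x = +-71 to +-87: at y = -30 to -16 and y = 0 to 16, at both ends
- upper_foot (a point): underside of one foot of the upper tray, at x = 77, y = -8, z = 0 in the tray's frame. Each tray has four feet beyond the lower end walls, from x = +-69 to +-84, 33 high: at y = -14 to -2 and y = 18 to 27, at both ends
- upper_card (a point): middle of the card end of the upper tray: at x = 90, y = 0, z = 50 mm in the tray's frame
- piece: loose grey architectural model piece, 0.08 to 0.17 kg: a base plate 110 (x) x 40 (y) x 6 mm with one upright cross wall in its middle, 12 thick (x) x 34 wide (y), top 46 mm above the underside, good to pinch across its 12 mm thickness from above; at each end a low box-like wing (x = 32 to 54 from the middle, 26 high). Origin: centre of its underside, z up. It is the same either way round
- bottle: bystander: loose upright white glue bottle, 52 diameter, 140 high; origin: centre of its underside
- tape: bystander: loose roll of clear tape lying flat, 90 diameter, 25 high; origin: centre of its underside
- weight: bystander: loose steel weight with a knob, 60 diameter, 60 high; origin: centre of its underside
- model_front (a point): bench-level middle of the front (-x) edge of the fixed exhibition model of a wavy facade: the model extends 110 mm from here along +x and 180 mm to either side along y, 185 high with its rods
- case_edge (a point): bench-level middle of the near-side (-y) edge of the fixed open blue slide case: the case extends 220 mm from here along +y and 65 mm to either side along x (plus a handle reaching 83 mm on the -x side), 80 high
Mind the look-alikes: they are no part of the job. Leave any orange or yellow look-alike of the upper alone.

How it is judged (in metres and radians):
On the way:
1. the model piece stands upright in the lower tray, let go (x of piece in the frame of lower between -0.02 and 0.02 m and y of piece in the frame of lower between -0.012 and 0.012 m and z of piece in the frame of lower between -0.001 and 0.008 m and angle between piece's own z axis and vertical below 0.08 rad and contact force between the fingers and piece below 0.2 N and linear speed of piece below 0.03 m/s), for 0.2 s.
At the end, for the whole second after the job is handed in: Piece upright on lower tray's floor, within 20 mm (x), 12 mm (y) of its middle; upper tray half-turned, level, at rest on the ledges (54.5-61.5 mm up), within 8 mm and 0.08 rad; lower tray upright on bench within 50 mm of its start, bottle, tape, weight within 30 mm (x of piece in the frame of lower between -0.02 and 0.02 m and y of piece in the frame of lower between -0.012 and 0.012 m and z of piece in the frame of lower between -0.001 and 0.008 m and angle between piece's own z axis and vertical below 0.08 rad and x of upper in the frame of lower between -0.008 and 0.008 m and y of upper in the frame of lower between -0.008 and 0.008 m and z of upper in the frame of lower between 0.0545 and 0.0615 m and angle between the x axis of upper and the x axis of lower, either way round below 0.08 rad and x of upper_card in the frame of lower below -0.06 m and angle between each of upper, lower's own z axis and vertical below 0.05 rad and height (world z) of lower below 0.006 m and distance of lower from where it was at the start of the episode below 0.05 m and linear speed of each of upper, piece, lower below 0.02 m/s and distance of each of bottle, tape, weight from where it was at the start of the episode below 0.03 m); the robot touches nothing.
It fails at once if the upper tray knocks or presses on the model piece (over 2 N) (contact force between upper and piece above 2 N).
It fails at once if the bottle is shifted by more than 30 mm (distance of bottle from where it was at the start of the episode above 0.03 m).
It fails at once if the tape is shifted by more than 30 mm (distance of tape from where it was at the start of the episode above 0.03 m).
It fails at once if the weight is shifted by more than 30 mm (distance of weight from where it was at the start of the episode above 0.03 m).
It also fails if it takes over 72 s, if anything falls off the work surface, if the arm or the gripper's body presses on something with over 40 N, if the wrist force passes 120 N, or if a joint passes its speed limit or range.

## Working session

There is one attempt and no reset: what is moved stays moved. The work goes in short steps, Python scripts to look and compute and a tool call to move; the robot and the scene stay as the last step left them, time stands still between calls to the robot, and variables do not carry over. Pictures are saved under pics/ and viewed, at most 10 in all, crops included, and the job is handed in when it is done.

Besides the shell and the picture viewer there is one more tool, called after "Call:" in YAML: its name, and indented under it one key for each argument. drive_tool: Moves the arm, as the interface text tells. Its arguments: {"type":"object","properties":{"rows":{"type":"array"},"newtons":{"type":"number"}},"required":["rows"]}

```bash
mkdir -p pics; python3 - <<'E'
from plant import sensors,cams,r
import cv2,pickle
print(sensors.get_state(),r.tip_reach)
for n in("scene","top"):
    c=cams.capture(n);cv2.imwrite(f"pics/{n}0.png",c["pixels"][:,:,::-1]);pickle.dump(c,open(n+"0.pkl","wb"))
    print(n,c["intrinsics"],c["eye"],c["orientation"],[k for k in c])
E
```

```text
{'time_s': 0.0, 'joints': array([-5.12154869e+01,  2.05916759e+01,  6.37053604e-01, -2.16874019e-02,
       -7.01365385e+01, -1.65070321e+01]), 'qd': array([-0.00829198,  0.08985639,  0.14496471,  0.06061731,  0.07885006,
        0.04911338]), 'joint_torque': array([ 8.17793098e-04, -5.82723856e+01,  2.93053257e+01,  6.99770093e+00,
        6.81267818e-03, -7.71120222e-05]), 'tcp_pos': array([ 0.25569784, -0.62418046,  0.22173996]), 'eef_rot': array([ 1.79906803e+02, -6.35698305e-03, -1.57729899e+02]), 'contact_force': array([ 0.1917931 , -0.34188637,  0.22584566]), 'moment': array([-0.01844214, -0.00052088,  0.00643714]), 'gripper_force': 0.0, 'gripper_width': 0.08744471598162773} 0.019
scene [[367.61454365   0.         315.37669517]
 [  0.         367.61454365 197.43616558]
 [  0.           0.           1.        ]] [1.02607002 0.57771153 0.82942672] [ 45.11773831  -0.52368378 138.82611068] ['pixels', 'intrinsics', 'eye', 'orientation']
top [[478.99224106   0.         324.591794  ]
 [  0.         478.99224106 195.75313004]
 [  0.           0.           1.        ]] [0.38480219 0.03310741 1.65557216] [  6.10856176   0.72929708 -88.76629963] ['pixels', 'intrinsics', 'eye', 'orientation']
```

View pics/top0.png

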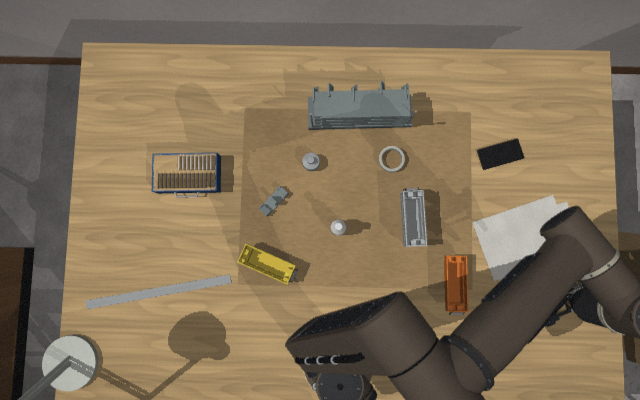

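View pics/scene0.png

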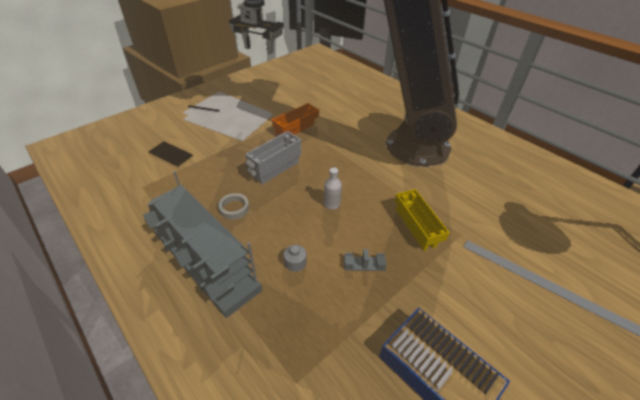

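Top view: nested trays at about (414,217), piece at (274,201), bottle (338,227), weight (310,161), tape (392,158), and the fixed model at the top. The yellow and orange trays are look-alikes. The scene view shows the trays at (274,157) and the piece at (365,261). Next, an enlarged crop.

```bash
cat > h.py <<'E'
import numpy as np,cv2,pickle
from scipy.spatial.transform import Rotation as R
def ray(c,u,v):
    K=c["intrinsics"];d=np.array([(u-K[0,2])/K[0,0],-(v-K[1,2])/K[1,1],-1.])
    return np.array(c["eye"]),R.from_euler('xyz',c["orientation"],degrees=True).apply(d)
def at(c,u,v,z):
    e,d=ray(c,u,v);return e+d*(z-e[2])/d[2]
def proj(c,p):
    q=R.from_euler('xyz',c["orientation"],degrees=True).inv().apply(np.atleast_2d(p)-c["eye"])
    K=c["intrinsics"];return np.c_[K[0,2]+K[0,0]*q[:,0]/-q[:,2],K[1,2]-K[1,1]*q[:,1]/-q[:,2]]
def load(n):return pickle.load(open(n+".pkl","rb"))
def crop(c,u0,v0,w,h,s):
    return cv2.resize(c["pixels"][v0:v0+h,u0:u0+w,::-1],None,fx=s,fy=s,interpolation=cv2.INTER_CUBIC)
E
python3 - <<'E'
from h import *
t=load("top0");s=load("scene0")
a=np.hstack([crop(t,390,180,50,75,8),crop(t,252,180,50,75,8)])
cv2.imwrite("pics/ct.png",a)
b=np.vstack([np.hstack([crop(s,240,130,66,55,6),crop(s,335,240,66,55,6)])]);cv2.imwrite("pics/cs.png",b)
for n,u,v,z in[("tray",414,217,.09),("piece",274,201,.02),("bottle",338,227,.13),("weight",310,161,.05),("tape",392,158,.02),("orange",456,284,.066),("yellow",267,264,.066)]:print(n,at(t,u,v,z))
E
```

```text
tray [ 0.48805041 -0.23666499  0.09      ]
piece [0.53773998 0.23106303 0.02      ]
bottle [0.44857527 0.01125245 0.13      ]
weight [0.67394148 0.10939142 0.05      ]
tape [ 0.69530733 -0.17250596  0.02      ]
orange [ 0.27366346 -0.37783789  0.066     ]
yellow [0.32468812 0.24174109 0.066     ]
```

View pics/ct.png

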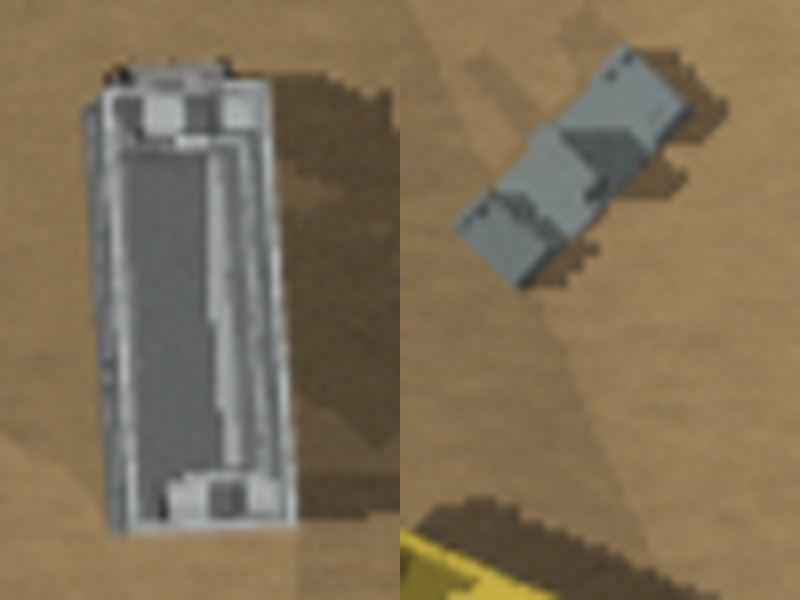

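View pics/cs.png

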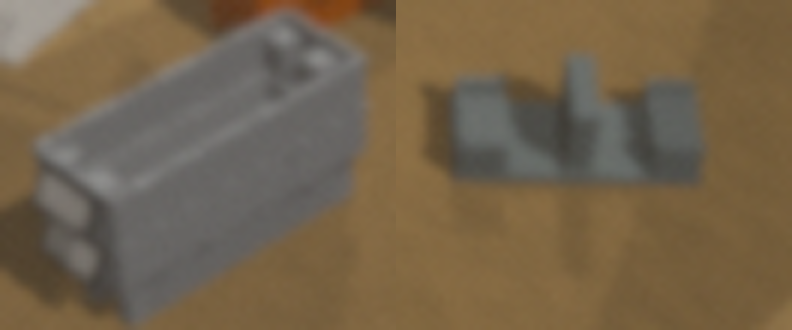

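The crop shows the upper tray's rim corners at about (403,191), (423.5,190.5), (427.1,245.4), (405.5,246), with the card end pointing up (+x). The piece's wing-top corners are at (280.5,185.6), (288.6,193.5), (267.3,216.3), (258.9,208.1), and it is upright.

```bash
cat >> h.py <<'E'
from scipy.optimize import least_squares
def fit(obs,x0,z=None):
    # obs: list of (cam,(u,v),(x,y,z) in body); pose x,y,yaw flat at origin height z
    def res(p,full=False):
        c,s=np.cos(p[2]),np.sin(p[2]);o=[]
        for cam,uv,b in obs:
            w=[p[0]+c*b[0]-s*b[1],p[1]+s*b[0]+c*b[1],b[2]+z]
            o.append(proj(cam,w)[0]-uv)
        return np.ravel(o)
    f=least_squares(res,x0);print("xy",f.x[:2].round(4),"yaw",np.degrees(f.x[2]).round(2),"res",f.fun.round(1));return f.x
E
python3 - <<'E'
from h import *
t=load("top0");s=load("scene0")
A,B=.09,.033
T=[(t,(403,191.2),(A,B,.066)),(t,(423.5,190.5),(A,-B,.066)),(t,(427.1,245.4),(-A,-B,.066)),(t,(405.6,246.1),(-A,B,.066))]
S=[(s,(246.3,154.7),(A,-B,.066)),(s,(260.3,161.7),(A,B,.066)),(s,(300.8,140.3),(-A,B,.066)),(s,(287.5,132),(-A,-B,.066))]
for o in(T,S,T+S):fit(o,[.49,-.24,.05],.033)
P=[(t,(280.5,185.6),(.054,.02,.026)),(t,(288.6,193.5),(.054,-.02,.026)),(t,(267.3,216.3),(-.054,-.02,.026)),(t,(258.9,208.1),(-.054,.02,.026))]
fit(P,[.54,.23,-.7],0)
Q=[(s,(335+59/6,240+182/6),(.055,-.02,0)),(s,(335+301/6,240+183/6),(-.055,-.02,0))]
Q=[(s,(335+59/6,240+182/6),(.055,.02,0)),(s,(335+301/6,240+183/6),(-.055,.02,0))] if False else Q
fit(P+Q,[.54,.23,-.7],0)
E
```

```text
xy [ 0.4839 -0.2377] yaw 3.27 res [ 0.1 -0.2 -0.1 -0.3 -0.5  0.2  0.5  0.3]
xy [ 0.4846 -0.2342] yaw 4.69 res [-0.  -0.4 -0.7  1.9  0.5 -1.1  0.3 -0.9]
xy [ 0.4838 -0.2366] yaw 3.83 res [-0.5 -0.1 -0.7 -0.3 -0.6  0.1  0.4  0.4 -0.4 -1.1 -1.3  1.4  0.4 -1.3
  0.5 -1.1]
xy [0.5377 0.2309] yaw -41.94 res [ 0.  -0.1  0.3 -0.1 -0.2  0.  -0.2  0.2]
xy [0.5473 0.244 ] yaw -42.07 res [-3.7 -3.  -3.4 -3.  -3.9 -2.9 -3.9 -2.7 -0.7 -9.1 -0.6 -8.5]
```

Call:
drive_tool:
  rows:
    - {"fingers":1,"spin":0.17}

```text
invalid input
```

```bash
python3 -c "
from plant import sensors
print(sensors.get_state()['joints'],sensors.get_state()['eef_rot'])"
```

```text
[-5.12161094e+01  2.05864945e+01  6.40292294e-01 -1.66260698e-02
 -7.01342109e+01 -1.65067107e+01] [ 1.79918460e+02 -7.86317338e-03 -1.57728475e+02]
```

Call:
drive_tool:
  rows:
    - {"fingers":1,"x":0,"y":0,"z":0,"spin":0.17}

```text
time_s: 0.22
tcp_pos: [0.2557, -0.6243, 0.222]
eef_rot: [179.9, -0.0, -167.6]
contact_force: [0.2, -0.8, 0.8]
gripper_width: 0.0873
gripper_force: 0.0
```

```bash
python3 -c "
from plant import sensors
print(sensors.get_state()['joints'],sensors.get_state()['eef_rot'])
from h import *
s=load('scene0');t=load('top0')
P=[(t,(280.5,185.6),(.054,.02,.026)),(t,(288.6,193.5),(.054,-.02,.026)),(t,(267.3,216.3),(-.054,-.02,.026)),(t,(258.9,208.1),(-.054,.02,.026))]
Q=[(s,(335+59/6,240+182/6),(.055,.02,0)),(s,(335+301/6,240+183/6),(-.055,.02,0))]
fit(P+Q,[.54,.23,-.7],0)"
```

```text
[-5.12166554e+01  2.05773425e+01  6.50049596e-01 -1.29748974e-02
 -7.01340574e+01 -2.64251895e+01] [ 1.79939631e+02 -1.63793324e-02 -1.67646252e+02]
xy [0.5384 0.2325] yaw -41.47 res [-0.6 -0.4 -0.2 -0.5 -0.5 -0.1 -0.6  0.1 -0.6 -1.   0.1 -0.8]
```

```bash
cat > to.py <<'E'
import sys,numpy as np
from plant import sensors
from scipy.spatial.transform import Rotation as R
s=sensors.get_state();x,y,z,yaw=map(float,sys.argv[1:5])
Rt=R.from_euler('xyz',[180,0,s['eef_rot'][2]],degrees=True)
d=Rt.inv().apply(np.array([x,y,z])-s['tcp_pos']);sp=-((yaw-s['eef_rot'][2]+180)%360-180)
print("t",s['time_s'],"tcp",s['tcp_pos'].round(4),s['eef_rot'].round(2),"j6",s['joints'][5].round(1),"shift",d.round(4),"spin",np.radians(sp).round(4),"rows",np.ceil(max(np.linalg.norm(d)/.0625,abs(sp)/10.7)))
E
python3 to.py .484 -.237 .16 -176.4
```

```text
t 0.225 tcp [ 0.2557 -0.6243  0.222 ] [ 1.7994e+02 -2.0000e-02 -1.6765e+02] j6 -26.4 shift [-0.3059  0.3295  0.062 ] spin 0.1528 rows 8.0
```

Call:
drive_tool:
  rows:
    - {"fingers":1,"x":-0.153,"y":0.165,"z":0,"spin":0.08}
    - {"fingers":1,"x":-0.153,"y":0.165,"z":0,"spin":0.08}
    - {"fingers":1,"x":-0.153,"y":0.165,"z":0,"spin":0.08}
    - {"fingers":1,"x":-0.153,"y":0.165,"z":0,"spin":0.08}
    - {"fingers":1,"x":-0.306,"y":0.3295,"z":0.06,"spin":0.153}
    - {"fingers":1,"x":-0.306,"y":0.3295,"z":0.06,"spin":0.153}
    - {"fingers":1,"x":-0.306,"y":0.3295,"z":0.06,"spin":0.153}
    - {"fingers":1,"x":-0.306,"y":0.3295,"z":0.06,"spin":0.153}
    - {"fingers":1,"x":-0.306,"y":0.3295,"z":0.06,"spin":0.153}
    - {"fingers":1,"x":-0.306,"y":0.3295,"z":0.06,"spin":0.153}

```text
time_s: 1.48
tcp_pos: [0.4829, -0.2365, 0.1625]
eef_rot: [180.0, -0.0, -176.2]
contact_force: [0.4, -0.7, 0.1]
gripper_width: 0.088
gripper_force: 0.0
```

```bash
python3 to.py .484 -.237 .09 -176.4; python3 - <<'E'
from h import *
from plant import cams
s=cams.capture("scene");t=cams.capture("top")
a=np.hstack([crop(s,225,90,100,100,4),crop(t,380,170,80,100,4)])
cv2.imwrite("pics/a1.png",a)
E
```

```text
t 1.475 tcp [ 0.4829 -0.2365  0.1625] [ 1.8000e+02 -3.0000e-02 -1.7618e+02] j6 -81.0 shift [-0.001  -0.0006  0.0725] spin 0.0038 rows 2.0
```

View pics/a1.png

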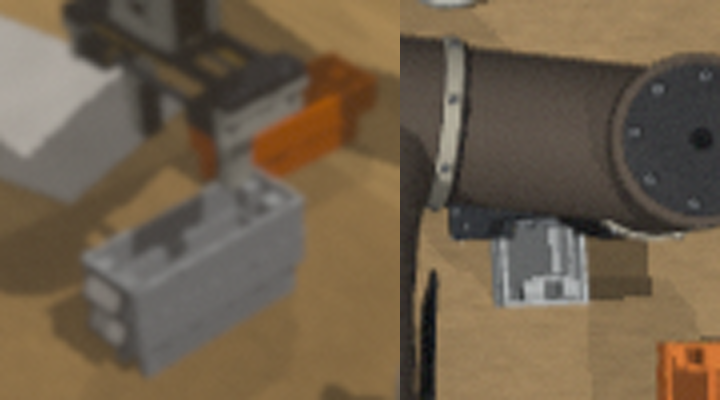

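```bash
python3 - <<'E'
from h import *
from plant import sensors
q=sensors.get_state();print(q['joints'].round(1))
s=load("scene0")
for b in(.044,-.044):
    p=q['tcp_pos']+[0,b,-.019]; print((proj(s,p)-[225,90])*4)
E
```

```text
[ -5.3  10.5 -21.5   0.  -58.  -81. ]
[[227.2954363  203.27396457]]
[[161.20309182 154.09366868]]
```

Call:
drive_tool:
  rows:
    - {"fingers":1,"x":-0.001,"y":0,"z":0.04,"spin":0.004}
    - {"fingers":1,"x":-0.001,"y":0,"z":0.06,"spin":0.004}
    - {"fingers":1,"x":-0.001,"y":0,"z":0.072,"spin":0.004}
    - {"fingers":1,"x":-0.001,"y":0,"z":0.072,"spin":0.004}
    - {"fingers":1,"x":-0.001,"y":0,"z":0.072,"spin":0.004}
    - {"fingers":1,"x":-0.001,"y":0,"z":0.072,"spin":0.004}

```text
time_s: 2.33
tcp_pos: [0.4846, -0.2366, 0.0916]
eef_rot: [-180.0, 0.1, -176.5]
contact_force: [0.2, -0.3, -1.1]
gripper_width: 0.088
gripper_force: 0.0
```

Call:
drive_tool:
  rows:
    - {"fingers":0.4,"x":0,"y":0,"z":0,"spin":0}
    - {"fingers":0.4,"x":0,"y":0,"z":0,"spin":0}
    - {"fingers":0.4,"x":0,"y":0,"z":0,"spin":0}
    - {"fingers":0.2,"x":0,"y":0,"z":0,"spin":0}
    - {"fingers":0.2,"x":0,"y":0,"z":0,"spin":0}
    - {"fingers":0.2,"x":0,"y":0,"z":0,"spin":0}
    - {"fingers":0.2,"x":0,"y":0,"z":0,"spin":0}
  newtons: 20

```text
time_s: 3.2
tcp_pos: [0.4842, -0.2366, 0.0908]
eef_rot: [-180.0, 0.0, -176.5]
contact_force: [-0.6, -1.7, 2.3]
gripper_width: 0.0653
gripper_force: 20.0
```

Call:
drive_tool:
  rows:
    - {"fingers":0.2,"x":0,"y":0,"z":-0.006,"spin":0}
    - {"fingers":0.2,"x":0,"y":0,"z":-0.012,"spin":0}
    - {"fingers":0.2,"x":0,"y":0,"z":-0.018,"spin":0}
    - {"fingers":0.2,"x":0,"y":0,"z":-0.026,"spin":0}
    - {"fingers":0.2,"x":0,"y":0,"z":-0.036,"spin":0}
    - {"fingers":0.2,"x":0,"y":0,"z":-0.048,"spin":0}
    - {"fingers":0.2,"x":0,"y":0,"z":-0.06,"spin":0}
    - {"fingers":0.2,"x":0,"y":0,"z":-0.08,"spin":0}
    - {"fingers":0.2,"x":0,"y":0,"z":-0.1,"spin":0}
    - {"fingers":0.2,"x":0,"y":0,"z":-0.1,"spin":0}

```text
time_s: 4.45
tcp_pos: [0.4851, -0.2367, 0.1926]
eef_rot: [-179.9, 0.2, -176.5]
contact_force: [-0.5, 0.5, -3.4]
gripper_width: 0.0652
gripper_force: 20.0
```

```bash
python3 to.py .53 -.41 .19 3.6; python3 - <<'E'
from h import *
from plant import cams
s=cams.capture("scene");pickle.dump(s,open("s2.pkl","wb"))
cv2.imwrite("pics/a2.png",crop(s,230,90,100,100,6))
E
```

```text
t 4.45 tcp [ 0.4851 -0.2367  0.1926] [-179.95    0.21 -176.45] j6 -81.3 shift [-0.0341 -0.1757  0.0026] spin 3.1407 rows 17.0
```

View pics/a2.png

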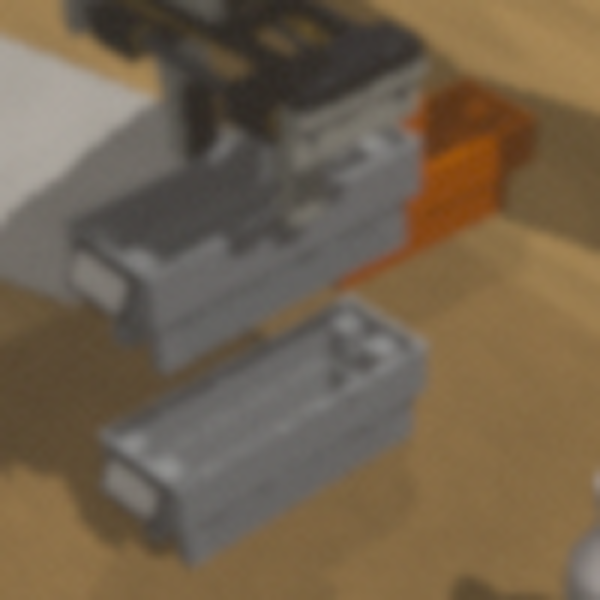

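The upper tray is out, held level, and the lower tray has stayed put (rim at about (248,163) to (300,147) in the full image). Now I'll half-turn the upper and park it to the right.

Call:
drive_tool:
  rows:
    - {"fingers":0.2,"x":0,"y":-0.01,"z":0,"spin":-0.1}
    - {"fingers":0.2,"x":-0.002,"y":-0.02,"z":0,"spin":-0.25}
    - {"fingers":0.2,"x":-0.004,"y":-0.03,"z":0,"spin":-0.42}
    - {"fingers":0.2,"x":-0.006,"y":-0.04,"z":0,"spin":-0.6}
    - {"fingers":0.2,"x":-0.008,"y":-0.05,"z":0,"spin":-0.78}
    - {"fingers":0.2,"x":-0.01,"y":-0.06,"z":0,"spin":-0.96}
    - {"fingers":0.2,"x":-0.012,"y":-0.07,"z":0,"spin":-1.14}
    - {"fingers":0.2,"x":-0.014,"y":-0.08,"z":0,"spin":-1.32}
    - {"fingers":0.2,"x":-0.016,"y":-0.09,"z":0,"spin":-1.5}
    - {"fingers":0.2,"x":-0.018,"y":-0.1,"z":0,"spin":-1.6}

```text
time_s: 5.75
tcp_pos: [0.5076, -0.3352, 0.1892]
eef_rot: [179.9, 0.1, -84.5]
contact_force: [-0.3, -1.0, -3.1]
gripper_width: 0.0654
gripper_force: 20.0
```

```bash
python3 to.py .53 -.41 .19 3.6
```

```text
t 5.75 tcp [ 0.5076 -0.3352  0.1892] [ 1.7989e+02  7.0000e-02 -8.4540e+01] j6 20.5 shift [ 0.0766 -0.0152 -0.0008] spin -1.5384 rows 9.0
```

Call:
drive_tool:
  rows:
    - {"fingers":0.2,"x":0.01,"y":-0.002,"z":0,"spin":-0.16}
    - {"fingers":0.2,"x":0.02,"y":-0.004,"z":0,"spin":-0.34}
    - {"fingers":0.2,"x":0.03,"y":-0.006,"z":0,"spin":-0.52}
    - {"fingers":0.2,"x":0.04,"y":-0.008,"z":0,"spin":-0.7}
    - {"fingers":0.2,"x":0.05,"y":-0.01,"z":0,"spin":-0.88}
    - {"fingers":0.2,"x":0.06,"y":-0.012,"z":0,"spin":-1.06}
    - {"fingers":0.2,"x":0.07,"y":-0.014,"z":0,"spin":-1.24}
    - {"fingers":0.2,"x":0.077,"y":-0.015,"z":0,"spin":-1.42}
    - {"fingers":0.2,"x":0.077,"y":-0.015,"z":0,"spin":-1.54}
    - {"fingers":0.2,"x":0.077,"y":-0.015,"z":0,"spin":-1.54}

```text
time_s: 7.0
tcp_pos: [0.5296, -0.4102, 0.1891]
eef_rot: [-179.9, 0.1, 3.4]
contact_force: [0.5, 0.6, -3.5]
gripper_width: 0.0653
gripper_force: 20.0
```

Call:
drive_tool:
  rows:
    - {"fingers":0.2,"x":0,"y":0,"z":0.04,"spin":0}
    - {"fingers":0.2,"x":0,"y":0,"z":0.08,"spin":0}
    - {"fingers":0.2,"x":0,"y":0,"z":0.11,"spin":0}
    - {"fingers":0.2,"x":0,"y":0,"z":0.122,"spin":0}
    - {"fingers":0.2,"x":0,"y":0,"z":0.126,"spin":0}
    - {"fingers":0.2,"x":0,"y":0,"z":0.129,"spin":0}
    - {"fingers":0.2,"x":0,"y":0,"z":0.131,"spin":0}
    - {"fingers":0.2,"x":0,"y":0,"z":0.131,"spin":0}

```text
time_s: 8.0
tcp_pos: [0.5303, -0.4106, 0.0603]
eef_rot: [180.0, -0.0, 3.4]
contact_force: [0.3, -0.8, -2.8]
gripper_width: 0.0654
gripper_force: 20.0
```

Call:
drive_tool:
  rows:
    - {"fingers":0.2,"x":0,"y":0,"z":0.001,"spin":0}
    - {"fingers":0.2,"x":0,"y":0,"z":0.002,"spin":0}
    - {"fingers":0.2,"x":0,"y":0,"z":0.0025,"spin":0}
    - {"fingers":0.2,"x":0,"y":0,"z":0.0025,"spin":0}

```text
time_s: 8.5
tcp_pos: [0.5302, -0.4105, 0.0578]
eef_rot: [180.0, -0.0, 3.5]
contact_force: [-2.5, 2.5, 5.2]
gripper_width: 0.0659
gripper_force: 20.0
```

Call:
drive_tool:
  rows:
    - {"fingers":1,"x":0,"y":0,"z":0,"spin":0}
    - {"fingers":1,"x":0,"y":0,"z":0,"spin":0}
    - {"fingers":1,"x":0,"y":0,"z":0,"spin":0}
    - {"fingers":1,"x":0,"y":0,"z":0,"spin":0}
    - {"fingers":1,"x":0,"y":0,"z":-0.02,"spin":0}
    - {"fingers":1,"x":0,"y":0,"z":-0.06,"spin":0}
    - {"fingers":1,"x":0,"y":0,"z":-0.12,"spin":0}
    - {"fingers":1,"x":0,"y":0,"z":-0.18,"spin":0}
    - {"fingers":1,"x":0,"y":0,"z":-0.18,"spin":0}
    - {"fingers":1,"x":0,"y":0,"z":-0.18,"spin":0}

```text
time_s: 9.75
tcp_pos: [0.53, -0.4102, 0.2371]
eef_rot: [-180.0, -0.0, 3.4]
contact_force: [0.5, -0.1, -0.8]
gripper_width: 0.0873
gripper_force: 0.0
```

```bash
python3 to.py .538 .232 .235 48.3
```

```text
t 9.75 tcp [ 0.53   -0.4102  0.2371] [-1.7998e+02 -3.0000e-02  3.4400e+00] j6 114.6 shift [ 0.0465 -0.6406  0.0021] spin -0.783 rows 11.0
```

```bash
python3 to.py .538 .232 .235 -131.7
```

```text
t 9.75 tcp [ 0.53   -0.4102  0.2371] [-1.7998e+02 -3.0000e-02  3.4400e+00] j6 114.6 shift [ 0.0465 -0.6406  0.0021] spin 2.3586 rows 13.0
```

Call:
drive_tool:
  rows:
    - {"fingers":0.2,"x":0.0465,"y":-0.6406,"z":0,"spin":2.358}
    - {"fingers":0.2,"x":0.0465,"y":-0.6406,"z":0,"spin":2.358}
    - {"fingers":0.2,"x":0.0465,"y":-0.6406,"z":0,"spin":2.358}
    - {"fingers":0.2,"x":0.0465,"y":-0.6406,"z":0,"spin":2.358}
    - {"fingers":0.2,"x":0.0465,"y":-0.6406,"z":0,"spin":2.358}
    - {"fingers":0.2,"x":0.0465,"y":-0.6406,"z":0,"spin":2.358}
    - {"fingers":0.2,"x":0.0465,"y":-0.6406,"z":0,"spin":2.358}
    - {"fingers":0.2,"x":0.0465,"y":-0.6406,"z":0,"spin":2.358}
    - {"fingers":0.2,"x":0.0465,"y":-0.6406,"z":0,"spin":2.358}
    - {"fingers":0.2,"x":0.0465,"y":-0.6406,"z":0,"spin":2.358}

```text
time_s: 11.0
tcp_pos: [0.5369, 0.1686, 0.2356]
eef_rot: [179.9, -0.1, -96.1]
contact_force: [1.6, -0.3, -0.2]
gripper_width: 0.0522
gripper_force: 0.0
```

```bash
python3 to.py .538 .232 .235 -131.7
```

```text
t 11.0 tcp [0.5369 0.1686 0.2356] [ 1.7988e+02 -1.0000e-01 -9.6090e+01] j6 -43.4 shift [-0.0632  0.0056  0.0006] spin 0.6215 rows 4.0
```

Call:
drive_tool:
  rows:
    - {"fingers":0,"x":-0.063,"y":0.0056,"z":0,"spin":0.6215}
    - {"fingers":0,"x":-0.063,"y":0.0056,"z":0,"spin":0.6215}
    - {"fingers":0,"x":-0.063,"y":0.0056,"z":0,"spin":0.6215}
    - {"fingers":0,"x":-0.063,"y":0.0056,"z":0,"spin":0.6215}
    - {"fingers":0,"x":-0.063,"y":0.0056,"z":0.06,"spin":0.6215}
    - {"fingers":0,"x":-0.063,"y":0.0056,"z":0.13,"spin":0.6215}
    - {"fingers":0,"x":-0.063,"y":0.0056,"z":0.14,"spin":0.6215}
    - {"fingers":0,"x":-0.063,"y":0.0056,"z":0.14,"spin":0.6215}

```text
time_s: 12.0
tcp_pos: [0.5369, 0.2289, 0.0941]
eef_rot: [179.9, -0.4, -131.4]
contact_force: [0.2, 0.1, 0.3]
gripper_width: 0.0438
gripper_force: 0.0
```

```bash
python3 to.py .538 .232 .049 -131.7; python3 - <<'E'
from h import *
from plant import cams
s=cams.capture("scene");pickle.dump(s,open("s3.pkl","wb"))
t=cams.capture("top");pickle.dump(t,open("t3.pkl","wb"))
cv2.imwrite("pics/a3.png",np.hstack([crop(s,325,210,80,90,5),crop(t,390,180,60,75,6)]))
E
```

```text
t 12.0 tcp [0.5369 0.2289 0.0941] [ 179.95   -0.36 -131.37] j6 -83.6 shift [-0.003   0.0012  0.0451] spin 0.0057 rows 1.0
```

View pics/a3.png

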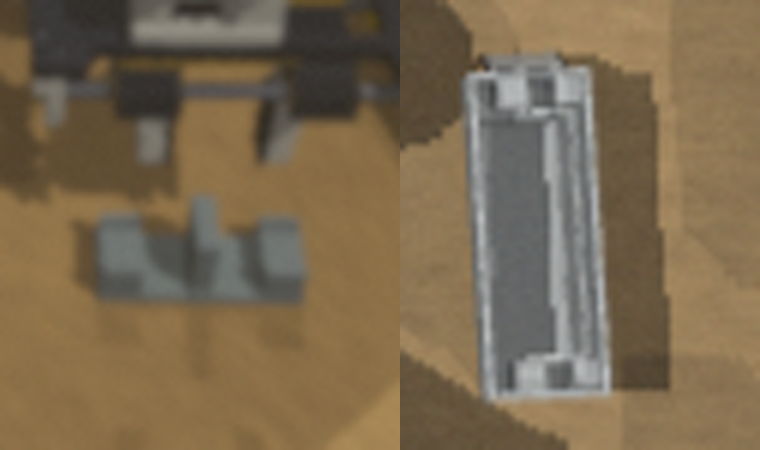

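The fingers straddle the cross wall (wall top at about (366,250), fingertips at (355,242) and (380,242) in the full image). In the top view the lower tray's rim corners are at (401,192), (422,191.3), (424.8,245.3), (404.5,246.3).

Call:
drive_tool:
  rows:
    - {"fingers":0,"x":-0.003,"y":0.001,"z":0.025,"spin":0.006}
    - {"fingers":0,"x":-0.003,"y":0.001,"z":0.04,"spin":0.006}
    - {"fingers":0,"x":-0.003,"y":0.001,"z":0.045,"spin":0.006}
    - {"fingers":0,"x":-0.003,"y":0.001,"z":0.045,"spin":0.006}
    - {"fingers":0,"x":-0.003,"y":0.001,"z":0.045,"spin":0.006}
    - {"fingers":-0.85,"x":-0.003,"y":0.001,"z":0.045,"spin":0.006}
    - {"fingers":-0.85,"x":-0.003,"y":0.001,"z":0.045,"spin":0.006}
    - {"fingers":-0.85,"x":-0.003,"y":0.001,"z":0.045,"spin":0.006}
    - {"fingers":-0.85,"x":-0.003,"y":0.001,"z":0.045,"spin":0.006}
    - {"fingers":-0.85,"x":-0.003,"y":0.001,"z":0.045,"spin":0.006}
  newtons: 15

```text
time_s: 13.35
tcp_pos: [0.5399, 0.2332, 0.0522]
eef_rot: [180.0, -0.0, -131.7]
contact_force: [0.0, 0.6, -0.1]
gripper_width: 0.0071
gripper_force: 0.0
```

```bash
python3 - <<'E'
from h import *
t=load("t3");s=load("s2")
A,B=.09,.033
T=[(t,(401,192),(A,B,.066)),(t,(422,191.3),(A,-B,.066)),(t,(424.8,245.3),(-A,-B,.066)),(t,(404.5,246.3),(-A,B,.066))]
S=[(s,(230+102/6,90+435/6),(A,-B,.066)),(s,(230+182/6,90+482/6),(A,B,.066)),(s,(230+426/6,90+346/6),(-A,B,.066)),(s,(230+345/6,90+297/6),(-A,-B,.066))]
for o in(T,S,T+S):fit(o,[.49,-.24,.05],0)
E
python3 to.py .484 -.237 .20 -86.5
```

```text
xy [ 0.4844 -0.2377] yaw 3.44 res [ 0.6 -0.  -0.6 -0.1 -0.1  0.2  0.1 -0.1]
xy [ 0.4855 -0.2358] yaw 4.45 res [-0.  -0.3 -0.3  1.2 -0.  -0.6  0.4 -0.5]
xy [ 0.4846 -0.2371] yaw 3.84 res [ 0.2 -0.  -1.  -0.2 -0.1  0.   0.1 -0.1 -0.1 -0.8 -0.6  0.8  0.  -0.7
  0.6 -0.7]
t 13.35 tcp [0.5399 0.2332 0.0522] [ 180.     -0.   -131.71] j6 -84.1 shift [ 0.3882 -0.2712 -0.1478] spin -0.7891 rows 8.0
```

Opening is 7 mm, less than the 12 mm wall, so the grasp missed. I'll look.

```bash
python3 - <<'E'
from h import *
from plant import cams
s=cams.capture("scene");pickle.dump(s,open("s4.pkl","wb"))
cv2.imwrite("pics/a4.png",crop(s,325,210,80,90,6))
p=[.5399,.2332,.033];print((proj(s,p)-[325,210])*6)
E
```

```text
[[241.03611797 278.8903864 ]]
```

View pics/a4.png

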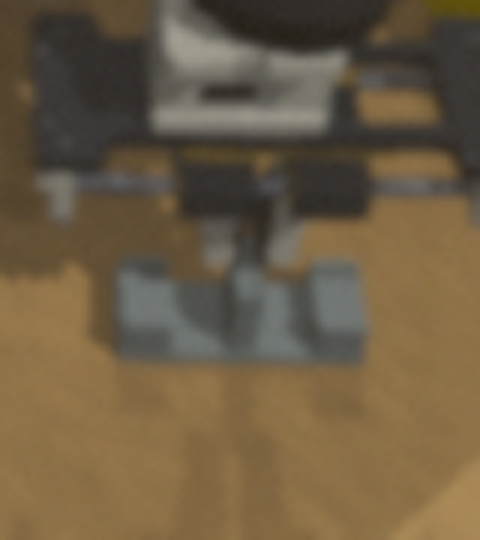

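```bash
python3 - <<'E'
from h import *
from plant import sensors
s=load("s4");q=sensors.get_state();print(q['tcp_pos'],q['gripper_width'],q['gripper_force'],q['contact_force'])
a=np.radians(-41.7);o=np.array([.538,.2315,0]);X=np.array([np.cos(a),np.sin(a),0]);Y=np.array([-X[1],X[0],0]);Z=np.array([0,0,1])
f=lambda p:((proj(s,p)-[325,210])*6).round(0)[0]
for n,p in[("base+",o+.055*X+.02*Y),("base-",o-.055*X+.02*Y),("wall front top",o+.017*Y+.046*Z),("wall back top",o-.017*Y+.046*Z)]:print(n,f(p))
for h in(.033,.043,.053):
    p=q['tcp_pos'].copy();p[2]=h;print("tip",h,[f(p+k*X+.0095*Y) for k in(-.02,.02)])
E
```

```text
[0.53985519 0.23325026 0.05216843] 0.0072201965517814885 0.0 [-0.34236062  0.10030224 -0.40484151]
base+ [114. 353.]
base- [361. 357.]
wall front top [248. 288.]
wall back top [241. 225.]
tip 0.033 [array([289., 297.]), array([197., 296.])]
tip 0.043 [array([291., 284.]), array([200., 283.])]
tip 0.053 [array([294., 270.]), array([202., 269.])]
```

The fingertips sit at about y=262 in the crop, which is roughly 20 mm higher than nominal and above the wall top. I'll go lower with a narrow opening, watching the force.

Call:
drive_tool:
  rows:
    - {"fingers":-0.58,"x":0,"y":0,"z":0,"spin":0}
    - {"fingers":-0.58,"x":0,"y":0,"z":0,"spin":0}
    - {"fingers":-0.58,"x":0,"y":0,"z":0,"spin":0}
    - {"fingers":-0.58,"x":0,"y":0,"z":0.003,"spin":0}
    - {"fingers":-0.58,"x":0,"y":0,"z":0.006,"spin":0}
    - {"fingers":-0.58,"x":0,"y":0,"z":0.009,"spin":0}
    - {"fingers":-0.58,"x":0,"y":0,"z":0.009,"spin":0}

```text
time_s: 14.28
tcp_pos: [0.5397, 0.2331, 0.0428]
eef_rot: [180.0, -0.0, -131.7]
contact_force: [-0.5, -0.2, -0.0]
gripper_width: 0.0184
gripper_force: 0.0
```

Call:
drive_tool:
  rows:
    - {"fingers":-0.58,"x":0,"y":0,"z":0.003,"spin":0}
    - {"fingers":-0.58,"x":0,"y":0,"z":0.006,"spin":0}
    - {"fingers":-0.58,"x":0,"y":0,"z":0.006,"spin":0}

```text
time_s: 14.65
tcp_pos: [0.5397, 0.2331, 0.0369]
eef_rot: [180.0, -0.0, -131.7]
contact_force: [1.1, 0.1, -0.3]
gripper_width: 0.0188
gripper_force: 0.0
```

Call:
drive_tool:
  rows:
    - {"fingers":-0.85,"x":0,"y":0,"z":0,"spin":0}
    - {"fingers":-0.85,"x":0,"y":0,"z":0,"spin":0}
    - {"fingers":-0.85,"x":0,"y":0,"z":0,"spin":0}
    - {"fingers":-0.85,"x":0,"y":0,"z":0,"spin":0}

```text
time_s: 15.15
tcp_pos: [0.5398, 0.2333, 0.0372]
eef_rot: [180.0, -0.0, -131.7]
contact_force: [0.3, -0.1, -0.7]
gripper_width: 0.0117
gripper_force: 15.0
```

```bash
python3 - <<'E'
from h import *
from plant import cams
s=cams.capture("scene");pickle.dump(s,open("s5.pkl","wb"))
cv2.imwrite("pics/a5.png",crop(s,325,210,80,90,6))
E
```

```text
(no output)
```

View pics/a5.png

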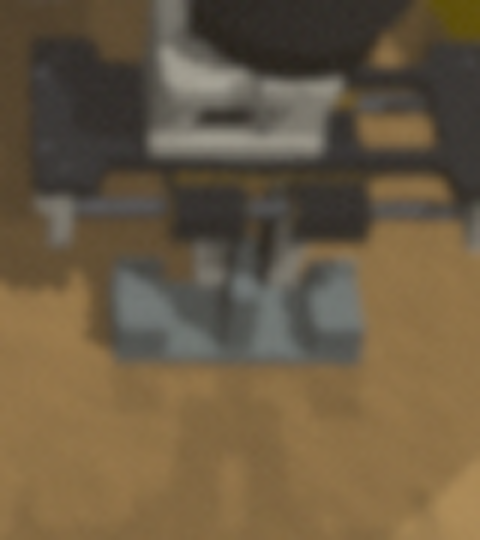

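Gripped at 11.7 mm and 15 N, but the tips overlap the wall only a little. I'll regrip 7 mm deeper.

Call:
drive_tool:
  rows:
    - {"fingers":-0.58,"x":0,"y":0,"z":0,"spin":0}
    - {"fingers":-0.58,"x":0,"y":0,"z":0,"spin":0}
    - {"fingers":-0.58,"x":0,"y":0,"z":0.003,"spin":0}
    - {"fingers":-0.58,"x":0,"y":0,"z":0.007,"spin":0}
    - {"fingers":-0.58,"x":0,"y":0,"z":0.007,"spin":0}
    - {"fingers":-0.85,"x":0,"y":0,"z":0.007,"spin":0}
    - {"fingers":-0.85,"x":0,"y":0,"z":0.007,"spin":0}
    - {"fingers":-0.85,"x":0,"y":0,"z":0.007,"spin":0}
    - {"fingers":-0.85,"x":0,"y":0,"z":0.007,"spin":0}
  newtons: 20

```text
time_s: 16.32
tcp_pos: [0.5398, 0.2333, 0.0302]
eef_rot: [180.0, 0.0, -131.7]
contact_force: [-0.8, 0.3, -0.4]
gripper_width: 0.0122
gripper_force: 20.0
```

Call:
drive_tool:
  rows:
    - {"fingers":-0.85,"x":0,"y":0,"z":-0.005,"spin":0}
    - {"fingers":-0.85,"x":0,"y":0,"z":-0.02,"spin":0}
    - {"fingers":-0.85,"x":0,"y":0,"z":-0.05,"spin":0}
    - {"fingers":-0.85,"x":0,"y":0,"z":-0.09,"spin":0}
    - {"fingers":-0.85,"x":0,"y":0,"z":-0.13,"spin":0}
    - {"fingers":-0.85,"x":0,"y":0,"z":-0.17,"spin":0}
    - {"fingers":-0.85,"x":0,"y":0,"z":-0.18,"spin":0}
    - {"fingers":-0.85,"x":0,"y":0,"z":-0.18,"spin":0}

```text
time_s: 17.32
tcp_pos: [0.5399, 0.2334, 0.2113]
eef_rot: [180.0, 0.1, -131.7]
contact_force: [-0.6, 0.3, -1.4]
gripper_width: 0.0116
gripper_force: 20.0
```

```bash
python3 to.py .4845 -.2375 .20 -86.4
```

```text
t 17.325 tcp [0.5399 0.2334 0.2113] [ 1.8000e+02  1.1000e-01 -1.3171e+02] j6 -84.1 shift [ 0.3884 -0.272   0.0113] spin -0.7909 rows 8.0
```

Call:
drive_tool:
  rows:
    - {"fingers":-0.85,"x":0.02,"y":-0.014,"z":0,"spin":-0.04}
    - {"fingers":-0.85,"x":0.06,"y":-0.042,"z":0,"spin":-0.12}
    - {"fingers":-0.85,"x":0.105,"y":-0.074,"z":0,"spin":-0.21}
    - {"fingers":-0.85,"x":0.15,"y":-0.105,"z":0,"spin":-0.31}
    - {"fingers":-0.85,"x":0.195,"y":-0.136,"z":0,"spin":-0.4}
    - {"fingers":-0.85,"x":0.24,"y":-0.168,"z":0,"spin":-0.49}
    - {"fingers":-0.85,"x":0.285,"y":-0.2,"z":0,"spin":-0.58}
    - {"fingers":-0.85,"x":0.33,"y":-0.231,"z":0,"spin":-0.67}
    - {"fingers":-0.85,"x":0.365,"y":-0.256,"z":0,"spin":-0.75}
    - {"fingers":-0.85,"x":0.386,"y":-0.27,"z":0,"spin":-0.79}

```text
time_s: 18.58
tcp_pos: [0.4831, -0.2363, 0.2085]
eef_rot: [179.8, 0.0, -86.4]
contact_force: [-0.7, -0.2, -0.5]
gripper_width: 0.0116
gripper_force: 20.0
```

```bash
python3 to.py .4845 -.235 .12 -86.4; python3 to.py .4845 -.235 .033 -86.4
```

```text
t 18.575 tcp [ 0.4831 -0.2363  0.2085] [ 1.7983e+02  5.0000e-02 -8.6440e+01] j6 8.7 shift [-0.0012 -0.0014  0.0885] spin -0.0008 rows 2.0
t 18.575 tcp [ 0.4831 -0.2363  0.2085] [ 1.7983e+02  5.0000e-02 -8.6440e+01] j6 8.7 shift [-0.0012 -0.0014  0.1755] spin -0.0008 rows 3.0
```

Call:
drive_tool:
  rows:
    - {"fingers":-0.85,"x":-0.001,"y":-0.001,"z":0.03,"spin":0}
    - {"fingers":-0.85,"x":-0.001,"y":-0.001,"z":0.06,"spin":0}
    - {"fingers":-0.85,"x":-0.001,"y":-0.001,"z":0.09,"spin":0}
    - {"fingers":-0.85,"x":-0.001,"y":-0.001,"z":0.1,"spin":0}
    - {"fingers":-0.85,"x":-0.001,"y":-0.001,"z":0.1,"spin":0}
    - {"fingers":-0.85,"x":-0.001,"y":-0.001,"z":0.1,"spin":0}

```text
time_s: 19.32
tcp_pos: [0.4863, -0.2336, 0.1111]
eef_rot: [-179.9, -0.0, -86.4]
contact_force: [0.3, -0.7, -0.7]
gripper_width: 0.0117
gripper_force: 20.0
```

```bash
python3 to.py .4845 -.235 .033 -86.4;  python3 - <<'E'
from h import *
from plant import cams
s=cams.capture("scene");pickle.dump(s,open("s6.pkl","wb"))
cv2.imwrite("pics/a6.png",crop(s,230,100,90,95,6))
E
```

```text
t 19.325 tcp [ 0.4863 -0.2336  0.1111] [-1.7993e+02 -3.0000e-02 -8.6420e+01] j6 8.4 shift [0.0013 0.0019 0.0781] spin -0.0004 rows 2.0
```

View pics/a6.png

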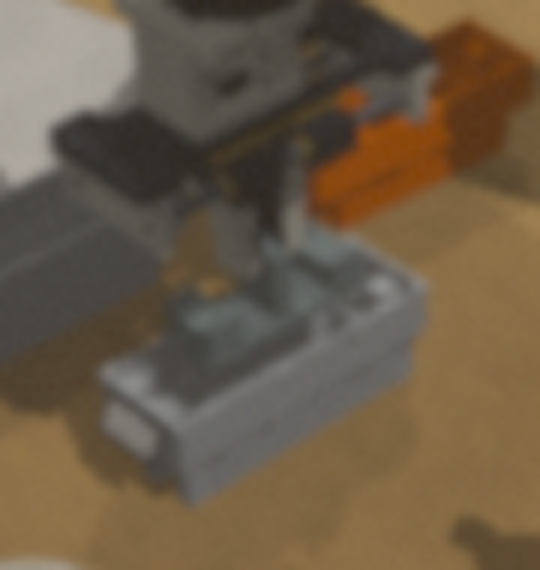

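That was the last allowed picture. It shows the piece hanging lengthwise over the lower tray, with wing-top corners at the card end at about (258,150) and (263,156) in the full image, and the tray rim corner at (260,170). From here I'll check by number.

```bash
python3 - <<'E'
from h import *
from plant import sensors
s=load("s6");a=np.radians(3.6);X=np.array([np.cos(a),np.sin(a),0]);Y=np.array([-X[1],X[0],0])
f=lambda o,x,y,z:((proj(s,o+x*X+y*Y+[0,0,z])-[230,100])*6).round(0)[0]
p=np.array([.4863,-.2362,.081]);l=np.array([.4845,-.2375,0])
print("piece wing",f(p,.054,-.02,.026),f(p,.054,.02,.026),f(p,.055,.02,0),f(p,-.055,.02,0),"wall",f(p,0,.017,.046),f(p,0,-.017,.046))
print("tray rim",f(l,.09,-.033,.066),f(l,.09,.033,.066),f(l,-.09,.033,.066),f(l,-.09,-.033,.066))
E
```

```text
piece wing [159. 293.] [207. 327.] [210. 366.] [363. 279.] wall [279. 250.] [238. 223.]
tray rim [101. 369.] [177. 426.] [426. 282.] [349. 232.]
```

Call:
drive_tool:
  rows:
    - {"fingers":-0.85,"x":0.001,"y":0.0015,"z":0,"spin":0}
    - {"fingers":-0.85,"x":0.001,"y":0.0015,"z":0.015,"spin":0}
    - {"fingers":-0.85,"x":0.001,"y":0.0015,"z":0.03,"spin":0}
    - {"fingers":-0.85,"x":0.001,"y":0.0015,"z":0.04,"spin":0}
    - {"fingers":-0.85,"x":0.001,"y":0.0015,"z":0.045,"spin":0}
    - {"fingers":-0.85,"x":0.001,"y":0.0015,"z":0.045,"spin":0}

```text
time_s: 20.12
tcp_pos: [0.4839, -0.2346, 0.0647]
eef_rot: [179.9, 0.0, -86.4]
contact_force: [1.3, -1.3, -0.5]
gripper_width: 0.0119
gripper_force: 20.0
```

Call:
drive_tool:
  rows:
    - {"fingers":-0.85,"x":0,"y":0,"z":0.006,"spin":0}
    - {"fingers":-0.85,"x":0,"y":0,"z":0.012,"spin":0}
    - {"fingers":-0.85,"x":0,"y":0,"z":0.018,"spin":0}
    - {"fingers":-0.85,"x":0,"y":0,"z":0.023,"spin":0}
    - {"fingers":-0.85,"x":0,"y":0,"z":0.026,"spin":0}
    - {"fingers":-0.85,"x":0,"y":0,"z":0.026,"spin":0}

```text
time_s: 20.88
tcp_pos: [0.484, -0.2346, 0.039]
eef_rot: [180.0, 0.0, -86.4]
contact_force: [-0.4, -0.3, -1.4]
gripper_width: 0.0118
gripper_force: 20.0
```

Call:
drive_tool:
  rows:
    - {"fingers":-0.85,"x":0,"y":0,"z":0.002,"spin":0}
    - {"fingers":-0.85,"x":0,"y":0,"z":0.004,"spin":0}
    - {"fingers":-0.85,"x":0,"y":0,"z":0.005,"spin":0}
    - {"fingers":-0.85,"x":0,"y":0,"z":0.006,"spin":0}
    - {"fingers":-0.85,"x":0,"y":0,"z":0.006,"spin":0}

```text
time_s: 21.5
tcp_pos: [0.4841, -0.2346, 0.0332]
eef_rot: [180.0, 0.0, -86.4]
contact_force: [-0.5, 0.5, -0.9]
gripper_width: 0.0119
gripper_force: 20.0
```

Call:
drive_tool:
  rows:
    - {"fingers":-0.85,"x":0,"y":0,"z":0.001,"spin":0}
    - {"fingers":-0.85,"x":0,"y":0,"z":0.0015,"spin":0}
    - {"fingers":-0.85,"x":0,"y":0,"z":0.0015,"spin":0}

```text
time_s: 21.88
tcp_pos: [0.4842, -0.2346, 0.0331]
eef_rot: [-180.0, -0.0, -86.4]
contact_force: [-4.8, 2.9, 13.8]
gripper_width: 0.0122
gripper_force: 20.0
```

Call:
drive_tool:
  rows:
    - {"fingers":-0.85,"x":0,"y":0,"z":-0.0012,"spin":0}
    - {"fingers":-0.5,"x":0,"y":0,"z":-0.0012,"spin":0}
    - {"fingers":-0.5,"x":0,"y":0,"z":-0.0012,"spin":0}
    - {"fingers":-0.5,"x":0,"y":0,"z":-0.0012,"spin":0}
    - {"fingers":-0.5,"x":0,"y":0,"z":-0.0012,"spin":0}
    - {"fingers":-0.5,"x":0,"y":0,"z":-0.01,"spin":0}
    - {"fingers":-0.5,"x":0,"y":0,"z":-0.03,"spin":0}
    - {"fingers":-0.5,"x":0,"y":0,"z":-0.08,"spin":0}
    - {"fingers":-0.5,"x":0,"y":0,"z":-0.14,"spin":0}
    - {"fingers":-0.5,"x":0,"y":0,"z":-0.18,"spin":0}

```text
time_s: 23.12
tcp_pos: [0.4847, -0.2348, 0.2155]
eef_rot: [-179.8, -0.1, -86.4]
contact_force: [0.7, 0.5, -0.4]
gripper_width: 0.022
gripper_force: 0.0
```

```bash
python3 to.py .53 -.4105 .21 3.5
```

```text
t 23.125 tcp [ 0.4847 -0.2348  0.2155] [-1.798e+02 -6.000e-02 -8.643e+01] j6 8.5 shift [ 0.1782 -0.0342  0.0055] spin -1.5695 rows 9.0
```

Call:
drive_tool:
  rows:
    - {"fingers":1,"x":0.178,"y":-0.034,"z":0,"spin":-1.5695}
    - {"fingers":1,"x":0.178,"y":-0.034,"z":0,"spin":-1.5695}
    - {"fingers":1,"x":0.178,"y":-0.034,"z":0,"spin":-1.5695}
    - {"fingers":1,"x":0.178,"y":-0.034,"z":0,"spin":-1.5695}
    - {"fingers":1,"x":0.178,"y":-0.034,"z":0,"spin":-1.5695}
    - {"fingers":1,"x":0.178,"y":-0.034,"z":0,"spin":-1.5695}
    - {"fingers":1,"x":0.178,"y":-0.034,"z":0,"spin":-1.5695}
    - {"fingers":1,"x":0.178,"y":-0.034,"z":0,"spin":-1.5695}
    - {"fingers":1,"x":0.178,"y":-0.034,"z":0,"spin":-1.5695}
    - {"fingers":1,"x":0.178,"y":-0.034,"z":0,"spin":-1.5695}

```text
time_s: 24.38
tcp_pos: [0.529, -0.4101, 0.2122]
eef_rot: [180.0, -0.0, 3.4]
contact_force: [0.9, -0.3, -0.9]
gripper_width: 0.0877
gripper_force: 0.0
```

```bash
python3 to.py .53 -.4105 .057 3.5;  python3 - <<'E'
from h import *
from plant import cams
# shift of the lower tray's exterior in scene: register long-side/card patches between s2 (before placing) and now
s=cams.capture("scene");pickle.dump(s,open("s7.pkl","wb"));t=cams.capture("top");pickle.dump(t,open("t7.pkl","wb"))
g=lambda c:cv2.GaussianBlur(cv2.cvtColor(c["pixels"],cv2.COLOR_RGB2GRAY),(3,3),0)
def reg(a,b,u,v,w,h,m=8):
    r=cv2.matchTemplate(g(b)[v-m:v+h+m,u-m:u+w+m],g(a)[v:v+h,u:u+w],cv2.TM_CCOEFF_NORMED)
    _,k,_,l=cv2.minMaxLoc(r);x,y=l;sub=lambda p,q,n:(p-n)/(2*(p-2*q+n))
    dx=sub(r[y,x-1],r[y,x],r[y,x+1]);dy=sub(r[y-1,x],r[y,x],r[y+1,x]);return round(k,3),round(x-m+dx,2),round(y-m+dy,2)
print("scene lower",reg(load("s2"),s,246,160,30,24),"scene far end",reg(load("s6"),s,280,145,26,20))
# piece: model colour is bluish vs tray grey: centroid in top
im=t["pixels"][180:260,385:445].astype(int);m=(im[...,2]-im[...,0]>4)&(im.sum(2)>150)
yy,xx=np.nonzero(m);print(len(xx),xx.min()+385,xx.max()+385,yy.min()+180,yy.max()+180,xx.mean()+385,yy.mean()+180)
for row in range(188,250,2):print("".join("#" if m[row-180,c] else "." for c in range(60)))
E
```

```text
t 24.375 tcp [ 0.529  -0.4101  0.2122] [ 1.7999e+02 -2.0000e-02  3.4400e+00] j6 114.6 shift [0.0009 0.0004 0.1552] spin -0.001 rows 3.0
scene lower (0.854, np.float32(-0.06), np.float32(0.21)) scene far end (0.786, np.float32(0.14), np.float32(0.33))
26 396 415 193 243 405.53846153846155 211.23076923076923
............................................................
............................................................
............................................................
............................................................
.........................#..................................
............................................................
.......................#....................................
............................................................
...................###....#.................................
....................##....#.................................
.........................#..................................
........................#...................................
............................................................
[... 398 characters left out ...]
.............................
............................................................
............................................................
............................................................
............................................................
............................................................
............................................................
............................................................
............#...............................................
............................................................
............................................................
............................................................
```

```bash
python3 - <<'E'
from h import *
a=load("t3")["pixels"][184:252,396:432].astype(int);b=load("t7")["pixels"][184:252,396:432].astype(int)
B=b.sum(2)//3
print("gray now every 3 rows/2 cols; (b-r)")
for y in range(0,68,3):print(184+y," ".join(f"{B[y,x]:3d}" for x in range(0,36,2)),"|"," ".join(f"{b[y,x,2]-b[y,x,0]:3d}" for x in range(0,36,3)))
print("before");
for y in range(0,68,9):print(184+y," ".join(f"{a.sum(2)[y,x]//3:3d}" for x in range(0,36,2)))
E
```

```text
gray now every 3 rows/2 cols; (b-r)
184 122 116 118 121 122 124 124 129 128 130  63 101  37  59  63  67  67  73 | -62 -60 -58 -63 -64 -67 -65   1 -11 -17 -13 -16
187 119 119 120 118 118 123 121 131 132  70  47  62  52  59  64  68  75  75 | -60 -61 -62 -61 -61 -67 -18 -62 -11 -15 -18 -20
190 121 122 118 116  79 126 127 135  61  36 127  34  55  58  65  72  72  71 | -62 -61 -59  -6  -7  -5   2  -8 -14 -17 -16 -18
193 120 121 112 146 118 154 174 111  36  31  98  46  58  64  68  71  75  73 | -60 -61   2   2   2   3   0  -3 -17 -17 -16 -18
196 117 116 113 158 102 137 180  58  43  83  34  50  62  67  71  68  75  77 | -58 -62   2   1   3   3   2 -11 -13 -16 -20 -18
199 119 123 117 184 109 110  64  35  36  69  50  54  64  69  67  69  73  75 | -57 -60   1   2   2   7  -2 -13 -17 -18 -17 -19
202 121 120 115 180 100 101  30  37  95  37  56  61  69  69  71  73  73  74 | -59 -59   3  -1   5   0  -3 -15 -13 -16 -18 -18
205 116 118 115 164  88  54  35  49  50  53  61  65  67  71  70  73  72  71 | -60 -60   2   5   5   7 -12 -15 -17 -17 -18 -18
208 116 121 118 159  90  33  40 120  31  54  58  66  66 
[... 1748 characters left out ...]
 78  77  80  77  76  73  72  74  72 | -13 -15 -20 -16 -16 -21 -19 -17 -19 -18 -16 -19
before
184  73  71  80 120 118 123 125 130 126 127 130 131 131 132 131 133 130 133
193  74  72  97 144 116 155 174 173  94  88 176 160 143  94  84  84  88  87
202  70 116 113 172 118  98 101 101 100 157 120 126 105 115  88  86  89  89
211 118 115 116 140 122 100 101 103 102 101 139 122 111 170  82  83  84  82
220 117 114 112 106 134 104 102 103  99 102 164 112 136 144  93  87  82  81
229 115 113 112 110 156  99 103  99 102 103 165 115 144 108 101  81  86  84
238 127 119 119 118 159 103 103 100 100 102 159 146 141 109 151  82  81  78
247  81  78  82  83  98 134 134 130 133 131 124 125 123 128 130 129 116 112
```

The arm blocks the top view, so I'll check the piece from the scene camera. Meanwhile I'll descend on the upper tray, gripping about 8 mm deeper than before.

```bash
python3 - <<'E'
from h import *
s=load("s7");p=s["pixels"].astype(int)
for v in range(140,174):print(v,"".join("#" if p[v,u,2]-p[v,u,0]>5 else ("o" if p[v,u,2]-p[v,u,0]>-6 else ".") for u in range(240,310)))
a=np.radians(3.6);X=np.array([np.cos(a),np.sin(a),0]);Y=np.array([-X[1],X[0],0]);o=np.array([.4842,-.237,.003])
f=lambda x,y,z:proj(s,o+x*X+y*Y+[0,0,z]).round(0)[0]
print("wall top +-y",f(0,.017,.046),f(0,-.017,.046),"wing+ top",f(.054,-.02,.026),f(.054,.02,.026),f(.032,-.02,.026),"wing-",f(-.054,.02,.026),f(-.054,-.02,.026),f(-.032,-.02,.026))
E
```

```text
140 ooooooooooooooo.......................................................
141 ooooooooooooooo................................o......................
142 ooooooooooooooo..............................ooooo....................
143 ooooooooooooooo.............................oooooo....................
144 ooooooooooooooo...........................oooooooooo..................
145 oooooooooooooo...........................ooooooooooooo................
146 ooooooooooooo........................ooooooooo.oooooooooo.............
147 ooooooooo...........................oooooooooo.oooooooooo.............
148 ooooooooo..........................oooooooooo.ooooooooooooo...........
149 .ooooooo.........................ooooooooooooooo...oooooooo...........
150 ooooo..........................ooooooooooooooooo...oooooooo...........
151 oooo........................ooooooooooooooooooooooooooooooo...........
152 .o.........................oooooooooooooooooo..oooooooooo.o...........
153 .........................oooooooooooooooooooooooooooooooooo...........
154 ........................oooooooooooooooooooooo
[... 874 characters left out ...]
ooooooooooooooooooooooooooo.......................
167 .............oooooooooooooooooooooooooooooooooo.......................
168 ..............ooooooooooooooooooooooooooooooo.........................
169 ...............oooooooooooooooooooooooooooo...........................
170 .................ooooooooooooooooooo.ooooo............................
171 ..................oooooooooooooooooooooo..............................
172 ...................oooooooooooooooooo.................................
173 ..................ooooooooooooooooooo.................................
wall top +-y [278. 160.] [272. 156.] wing+ top [259. 167.] [267. 173.] [264. 164.] wing- [291. 158.] [284. 153.] [279. 156.]
```

Call:
drive_tool:
  rows:
    - {"fingers":1,"x":0.001,"y":0,"z":0.05,"spin":0}
    - {"fingers":1,"x":0.001,"y":0,"z":0.1,"spin":0}
    - {"fingers":1,"x":0.001,"y":0,"z":0.14,"spin":0}
    - {"fingers":1,"x":0.001,"y":0,"z":0.155,"spin":0}
    - {"fingers":1,"x":0.001,"y":0,"z":0.161,"spin":0}
    - {"fingers":1,"x":0.001,"y":0,"z":0.161,"spin":0}
    - {"fingers":1,"x":0.001,"y":0,"z":0.161,"spin":0}

```text
time_s: 25.35
tcp_pos: [0.531, -0.4105, 0.0524]
eef_rot: [179.9, -0.1, 3.5]
contact_force: [0.2, -0.6, 1.1]
gripper_width: 0.0875
gripper_force: 0.0
```

Call:
drive_tool:
  rows:
    - {"fingers":0.4,"x":0,"y":0,"z":0,"spin":0}
    - {"fingers":0.4,"x":0,"y":0,"z":0,"spin":0}
    - {"fingers":0.4,"x":0,"y":0,"z":0,"spin":0}
    - {"fingers":0.2,"x":0,"y":0,"z":0,"spin":0}
    - {"fingers":0.2,"x":0,"y":0,"z":0,"spin":0}
    - {"fingers":0.2,"x":0,"y":0,"z":0,"spin":0}
  newtons: 25

```text
time_s: 26.1
tcp_pos: [0.5302, -0.4102, 0.051]
eef_rot: [180.0, -0.0, 3.5]
contact_force: [0.2, 1.4, 4.5]
gripper_width: 0.066
gripper_force: 25.0
```

Call:
drive_tool:
  rows:
    - {"fingers":0.2,"x":0,"y":0,"z":-0.01,"spin":0}
    - {"fingers":0.2,"x":0,"y":0,"z":-0.03,"spin":0}
    - {"fingers":0.2,"x":0,"y":0,"z":-0.06,"spin":0}
    - {"fingers":0.2,"x":0,"y":0,"z":-0.1,"spin":0}
    - {"fingers":0.2,"x":0,"y":0,"z":-0.13,"spin":0}
    - {"fingers":0.2,"x":0,"y":0,"z":-0.14,"spin":0}
    - {"fingers":0.2,"x":0,"y":0,"z":-0.14,"spin":0}

```text
time_s: 26.98
tcp_pos: [0.53, -0.4098, 0.1904]
eef_rot: [-180.0, -0.0, 3.5]
contact_force: [0.3, 0.3, -3.4]
gripper_width: 0.0653
gripper_force: 25.0
```

```bash
python3 to.py .4845 -.2372 .19 3.7
```

```text
t 26.975 tcp [ 0.53   -0.4098  0.1904] [-1.7998e+02 -1.0000e-02  3.4700e+00] j6 114.6 shift [-0.0349 -0.175   0.0004] spin -0.004 rows 3.0
```

```bash
python3 - <<'E'
from h import *
s=load("s2");g=cv2.cvtColor(s["pixels"],cv2.COLOR_RGB2GRAY).astype(float)
def cen(u0,v0,u1,v1):
    w=g[v0:v1,u0:u1];m=np.clip(w-140,0,None);y,x=np.mgrid[v0:v1,u0:u1];return (x*m).sum()/m.sum(),(y*m).sum()/m.sum(),int(w.max()),int((m>0).sum())
for v in list(range(130,144))+list(range(163,178)):print(v,g[v,240:262].astype(int))
E
```

```text
130 [103  92  78  71  72  80  88  92  88  81  76  75  80  78  78  75  73  73
  73  72  74  76]
131 [102  95  83  81  78  77  85  93  95  93  89  95  98  96  89  82  75  74
  72  76  81  89]
132 [104  99  96 102  97  88  82  87  94 102 107 112 119 118 110  97  85  79
  82  88  97 105]
133 [104 102 105 115 115 106  94  82  83  93 106 119 123 125 122 112  99  92
  94  99 107 109]
134 [105 104 111 120 122 118 109  97  85  82  90 105 116 124 122 116 108 105
 107 107 105 107]
135 [103 103 114 122 123 123 119 113 104  89  82  83  99 110 115 116 112 111
 107 105 104 103]
136 [103 101 112 120 123 122 123 120 116 108  92  76  78  92 103 110 108 107
 103 104 104 103]
137 [102  96 104 112 118 120 122 122 120 117 104  81  73  80  91 101 104 104
 104 103 104 104]
138 [102  96  95  99 107 115 119 121 121 117 104  82  71  78  86  96 102 103
 104 104 104 105]
139 [ 98  97  93  88  89  99 110 118 118 114  98  77  72  78  85  95 103 103
 103 104 104 104]
140 [ 93  92  91  86  78  82  94 106 113 107  91  76  73  77  83  93 101 104
 104 104 103 104]
141 [ 84  84  85  80  76  74  79  90  99  97  81  72  7
[... 954 characters left out ...]
8  93  84  91 105
 115 117 114 115]
171 [107  94  85  80  80  79  82  90 106 114 119 120 119 117 108  95  82  81
  95 107 111 109]
172 [113 102  91  83  80  78  78  83  90 101 111 118 120 121 116 103  85  75
  81  95 103 104]
173 [114 107  96  86  81  79  77  77  78  85  98 109 116 118 117 106  84  73
  78  88  98 104]
174 [116 114 104  90  81  82  78  79  78  76  81  94 105 112 113 100  81  75
  80  86  94 103]
175 [117 116 108  93  83  81  79  80  77  76  76  80  88  96 100  91  76  73
  79  85  95 103]
176 [118 116 109  99  86  82  80  79  79  78  78  77  77  82  82  75  71  74
  77  85  93 101]
177 [118 118 114 107  97  86  82  80  80  79  79  77  77  77  71  67  69  72
  76  82  92 100]
```

```bash
python3 - <<'E'
from h import *
s=load("s2");a=np.radians(3.6);X=np.array([np.cos(a),np.sin(a),0]);Y=np.array([-X[1],X[0],0]);Z=np.array([0,0,1.])
L=np.array([.4845,-.237,0])
f=least_squares(lambda p:proj(s,L+.092*X+p[0]*Y+p[1]*Z)[0]-[255.15,173.4],[.02,.05]).x;print("local",f)
for z in(.1338,.1348,.1358):
    h=least_squares(lambda p:proj(s,[p[0],p[1],z]+.092*X+f[0]*Y+f[1]*Z)[0]-[250.0,139.0],[.485,-.237]).x
    print(z,h,"minus lower",h-L[:2])
print("1px-> ",proj(s,L+[.01,0,.1])-proj(s,L+[0,0,.1]))
E
```

```text
local [0.00863867 0.04240987]
0.1338 [ 0.48379035 -0.24003332] minus lower [-0.00070965 -0.00303332]
0.1348 [ 0.48448078 -0.23880349] minus lower [-1.92154064e-05 -1.80348834e-03]
0.1358 [ 0.48517122 -0.23757366] minus lower [ 0.00067122 -0.00057366]
1px->  [[-2.476186    1.20956869]]
```

Call:
drive_tool:
  rows:
    - {"fingers":0.2,"x":-0.005,"y":-0.025,"z":0,"spin":0}
    - {"fingers":0.2,"x":-0.013,"y":-0.065,"z":0,"spin":0}
    - {"fingers":0.2,"x":-0.021,"y":-0.105,"z":0,"spin":0}
    - {"fingers":0.2,"x":-0.029,"y":-0.145,"z":0,"spin":0}
    - {"fingers":0.2,"x":-0.034,"y":-0.17,"z":0,"spin":0}
    - {"fingers":0.2,"x":-0.035,"y":-0.1755,"z":0.01,"spin":0}
    - {"fingers":0.2,"x":-0.035,"y":-0.1755,"z":0.03,"spin":0}
    - {"fingers":0.2,"x":-0.035,"y":-0.1755,"z":0.05,"spin":0}
    - {"fingers":0.2,"x":-0.035,"y":-0.1755,"z":0.05,"spin":0}
    - {"fingers":0.2,"x":-0.035,"y":-0.1755,"z":0.05,"spin":0}

```text
time_s: 28.22
tcp_pos: [0.4846, -0.2375, 0.1405]
eef_rot: [180.0, 0.0, 3.5]
contact_force: [1.1, 0.4, -3.0]
gripper_width: 0.066
gripper_force: 25.0
```

```bash
python3 to.py .4843 -.2366 .122 3.5; python3 - <<'E'
from h import *
from plant import cams
s=cams.capture("scene");pickle.dump(s,open("s8.pkl","wb"))
g=cv2.cvtColor(s["pixels"],cv2.COLOR_RGB2GRAY)
L=np.array([.4845,-.237,0]);a=np.radians(3.5);X=np.array([np.cos(a),np.sin(a),0]);Y=np.array([-X[1],X[0],0])
for n,z in(("low",.0),("up",.088)):
    for b in((.09,-.033,.066),(.09,.033,.066),(.09,.033,.033),(-.09,.033,.066),(-.09,.033,.033)):print(n,b,proj(s,L+b[0]*X+b[1]*Y+[0,0,b[2]+z])[0].round(1))
for v in range(134,186):print(v," ".join(f"{k:3d}" for k in g[v,240:266]))
E
```

```text
t 28.225 tcp [ 0.4846 -0.2375  0.1405] [1.7999e+02 4.0000e-02 3.4700e+00] j6 98.7 shift [-0.0003 -0.0009  0.0185] spin -0.0006 rows 1.0
low (0.09, -0.033, 0.066) [246.9 161.6]
low (0.09, 0.033, 0.066) [259.6 171.1]
low (0.09, 0.033, 0.033) [260.6 178.9]
low (-0.09, 0.033, 0.066) [301.2 147.1]
low (-0.09, 0.033, 0.033) [301.3 154.7]
up (0.09, -0.033, 0.066) [243.4 139.4]
up (0.09, 0.033, 0.066) [256.7 148.8]
up (0.09, 0.033, 0.033) [257.8 157.5]
up (-0.09, 0.033, 0.066) [300.7 125.2]
up (-0.09, 0.033, 0.033) [300.9 133.7]
134 109 108 108 108 108 108 106 105 104 100  93  87  82  80  75  75  72  70  71  71  69  70  69  69  70  70
135 108 108 108 108 106 106 105 103  98  92  85  81  76  76  73  72  70  70  71  70  70  69  70  70  69  73
136 109 109 108 106 106 104 100  95  87  84  79  76  73  71  70  70  71  70  70  70  70  70  70  71  71  73
137 106 108 108 104 104  99  92  85  79  76  74  71  70  72  73  70  70  71  70  70  71  72  70  73  73  73
138 106 105 105 100  94  90  83  76  74  72  70  72  69  70  71  69  71  71  71  71  71  71  71  73  74  74
139 101 101  99  93  87  81  76  
[... 4342 characters left out ...]
  78  75  71  71  69  74  77  86  94 101 103 100 100
180 119 119 118 118 119 115 107  97  90  88  91  96  91  83  77  73  71  73  73  72  85  93  99 104 103 100
181 118 117 117 116 117 116 115 110 104  98  98 104 102  95  86  78  73  76  77  78  82  93 101 104 103 103
182 117 117 116 115 115 117 116 116 112 106 104 107 106 104  97  90  86  88  91  87  85  92 100 104 105 104
183 117 116 115 115 115 115 115 113 112 108 105 106 106 106 103 101 100 100 102  97  91  94 102 106 106 107
184 117 117 115 116 115 115 114 111 108 106 105 106 105 106 106 106 106 106 104 102  99  97 103 105 106 108
185 116 118 117 116 116 116 113 110 108 107 107 105 104 105 103 104 106 106 106 105 104 103 103 104 105 105
```

Call:
drive_tool:
  rows:
    - {"fingers":0.2,"x":0,"y":-0.0005,"z":0.006,"spin":0}
    - {"fingers":0.2,"x":0,"y":-0.0005,"z":0.012,"spin":0}
    - {"fingers":0.2,"x":0,"y":-0.0005,"z":0.018,"spin":0}
    - {"fingers":0.2,"x":0,"y":-0.0005,"z":0.022,"spin":0}
    - {"fingers":0.2,"x":0,"y":-0.0005,"z":0.025,"spin":0}
    - {"fingers":0.2,"x":0,"y":-0.0005,"z":0.025,"spin":0}
    - {"fingers":0.2,"x":0,"y":-0.0005,"z":0.025,"spin":0}

```text
time_s: 29.15
tcp_pos: [0.4846, -0.2366, 0.1158]
eef_rot: [180.0, -0.0, 3.5]
contact_force: [0.7, -0.6, -3.2]
gripper_width: 0.0658
gripper_force: 25.0
```

Call:
drive_tool:
  rows:
    - {"fingers":0.2,"x":0,"y":0,"z":0.001,"spin":0}
    - {"fingers":0.2,"x":0,"y":0,"z":0.002,"spin":0}
    - {"fingers":0.2,"x":0,"y":0,"z":0.003,"spin":0}
    - {"fingers":0.2,"x":0,"y":0,"z":0.004,"spin":0}
    - {"fingers":0.2,"x":0,"y":0,"z":0.004,"spin":0}

```text
time_s: 29.78
tcp_pos: [0.4844, -0.2365, 0.1116]
eef_rot: [-180.0, 0.0, 3.5]
contact_force: [0.8, -0.1, -2.5]
gripper_width: 0.0656
gripper_force: 25.0
```

Call:
drive_tool:
  rows:
    - {"fingers":0.2,"x":0,"y":0,"z":0.001,"spin":0}
    - {"fingers":0.2,"x":0,"y":0,"z":0.002,"spin":0}
    - {"fingers":0.2,"x":0,"y":0,"z":0.002,"spin":0}

```text
time_s: 30.15
tcp_pos: [0.4844, -0.2365, 0.1096]
eef_rot: [-180.0, 0.0, 3.5]
contact_force: [-0.6, -0.1, -1.9]
gripper_width: 0.0659
gripper_force: 25.0
```

Inside the rim with no contact. The last fraction of a millimetre remains.

Call:
drive_tool:
  rows:
    - {"fingers":0.2,"x":0,"y":0,"z":0.0005,"spin":0}
    - {"fingers":0.2,"x":0,"y":0,"z":0.001,"spin":0}
    - {"fingers":0.2,"x":0,"y":0,"z":0.001,"spin":0}

```text
time_s: 30.52
tcp_pos: [0.4846, -0.2365, 0.109]
eef_rot: [180.0, -0.0, 3.5]
contact_force: [-1.2, 1.6, 1.4]
gripper_width: 0.0655
gripper_force: 25.0
```

Contact on the ledges at the expected height (58 mm). I'll release and back off.

Call:
drive_tool:
  rows:
    - {"fingers":0.6,"x":0,"y":0,"z":0,"spin":0}
    - {"fingers":1,"x":0,"y":0,"z":0,"spin":0}
    - {"fingers":1,"x":0,"y":0,"z":0,"spin":0}
    - {"fingers":1,"x":0,"y":0,"z":0,"spin":0}
    - {"fingers":1,"x":0,"y":0,"z":0,"spin":0}
    - {"fingers":1,"x":0,"y":0,"z":-0.015,"spin":0}
    - {"fingers":1,"x":0,"y":0,"z":-0.04,"spin":0}
    - {"fingers":1,"x":0,"y":0,"z":-0.08,"spin":0}
    - {"fingers":1,"x":0,"y":0,"z":-0.12,"spin":0}
    - {"fingers":1,"x":0,"y":0,"z":-0.12,"spin":0}

```text
time_s: 31.78
tcp_pos: [0.4865, -0.2371, 0.2335]
eef_rot: [179.9, -0.4, 3.5]
contact_force: [-0.4, 0.5, -0.2]
gripper_width: 0.0874
gripper_force: 0.0
```

Call:
drive_tool:
  rows:
    - {"fingers":1,"x":0,"y":0.06,"z":0,"spin":0}
    - {"fingers":1,"x":0,"y":0.12,"z":0,"spin":0}
    - {"fingers":1,"x":0,"y":0.18,"z":0,"spin":0}
    - {"fingers":1,"x":0,"y":0.24,"z":0,"spin":0}
    - {"fingers":1,"x":0,"y":0.24,"z":0,"spin":0}
    - {"fingers":1,"x":0,"y":0.24,"z":0,"spin":0}

```text
time_s: 32.52
tcp_pos: [0.4985, -0.4761, 0.2282]
eef_rot: [-180.0, 0.1, 3.4]
contact_force: [-0.9, 0.8, 0.3]
gripper_width: 0.0877
gripper_force: 0.0
```

```bash
python3 - <<'E'
from h import *
from plant import cams
s=cams.capture("scene");pickle.dump(s,open("s9.pkl","wb"))
g=cv2.cvtColor(s["pixels"],cv2.COLOR_RGB2GRAY)
L=np.array([.4845,-.237,0]);a=np.radians(3.5);X=np.array([np.cos(a),np.sin(a),0]);Y=np.array([-X[1],X[0],0])
for b in((.09,.033,.124),(.09,.033,.091),(-.09,.033,.124),(-.09,.033,.091)):print(b,proj(s,L+b[0]*X+b[1]*Y+[0,0,b[2]])[0].round(1))
for v in range(150,182,2):print(v," ".join(f"{k:3d}" for k in g[v,248:268]))
g8=cv2.cvtColor(load("s8")["pixels"],cv2.COLOR_RGB2GRAY)
# upper long side patch: match from hover (s8) to now, expected shift from 0.0895 -> 0.058
for p in((262,145,20,14),(284,130,20,14)):
    u,v,w,h=p;r=cv2.matchTemplate(g[v-2:v+h+14,u-6:u+w+8],g8[v:v+h,u:u+w],cv2.TM_CCOEFF_NORMED);_,k,_,l=cv2.minMaxLoc(r);print("match",round(k,2),l[0]-6,l[1]-2)
c=L+.09*X*0+.033*Y;print("expected",(proj(s,c+[0,0,.108])-proj(s,c+[0,0,.1395])).round(1))
s0=load("scene0")
for n,(u,v,w,h) in dict(bottle=(322,165,24,46),tape=(216,190,36,32),weight=(280,240,30,34)).items():
    r=cv2.matchTemplate(s["pixels"][v-6:v+h+6,u-6:u+w+6],s0["pixels"][v:v+h,u:u+w],cv2.TM_CCOEFF_NORMED);_,k,_,l=cv2.minMaxLoc(r);print(n,round(k,2),l[0]-6,l[1]-6)
E
```

```text
(0.09, 0.033, 0.124) [257.7 156.7]
(0.09, 0.033, 0.091) [258.8 165. ]
(-0.09, 0.033, 0.124) [300.8 132.9]
(-0.09, 0.033, 0.091) [301.  141.1]
150 118 120 121 127 132 129 120 115 113 114 112 113 112 109 107 108 108 110 113 116
152  88 100 115 130 137 137 130 118 112 111 109 108 109 109 111 114 117 118 117 113
154  78  78  81  91  99 109 115 117 117 117 123 123 122 122 122 120 115 110 106 104
156  78  77  79  77  79  82  91 103 116 127 130 123 117 111 107 105 104 102 103 104
158  79  78  77  77  78  78  79  78  85  94 102 104 104 104 104 103 104 103 104 103
160  82  78  77  73  76  77  78  78  80  85  95 102 104 104 104 103 103 101  99  98
162  85  79  76  74  72  72  75  77  79  84  93 101 103 102 101  99  99  98  99  99
164  75  77  75  75  73  72  74  77  75  79  86  93  91  89  87  92  99  99 100 102
166  79  80  75  72  73  74  76  76  77  75  77  83  87  81  83  92  98 103 105 106
168 107 114 108  96  84  74  74  79  86  92  98 101  96  88  92 105 113 111 108 107
170 111 118 120 118 114 104  90  82  83  94 104 111 111 108 106 106 104 104 103 103
172  89  98 109 116 117 117 113 102  84  73  81  95 103 105 102 103 103 103 103 104
174  77  77  82  93 104 111 110  98  79  74  77  86  95 102 102 103 102 101 101  98
176  78  77  76  76  77  82  81  75  70  73  76  84  94  99  99  99  97  94  93  96
178  80  77  80  80  78  75  71  69  71  72  73  80  88  95  98  98  97  98  99  98
180  89  86  90  94  91  82  75  72  71  72  72  74  82  91 100 101 101  98 100 101
match 0.58 -2 2
match 0.45 8 12
expected [[0.6 8. ]]
bottle 1.0 0 0
tape 0.98 0 0
weight 1.0 0 0
```

The upper tray's rim corner is where a seated tray should show it, and the bystanders have not moved.

```bash
python3 -c "
from plant import r
print(r.close_job())"
```

```text
the job is handed in; nothing more can be done
None
```

The job is handed in, result not reported: piece let go on the lower tray's floor (seated by contact height, not seen afterwards), upper half-turned and at seated height on the ledges, bystanders unmoved in the images, gripper clear and open, about 33 s used.

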